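# Back off the ratchet clamp from a plaster mould

### The job

The cast in the plaster mould has set, so open the ratchet clamp that holds it: with the fingertips press the red release down and, keeping it down, push the sliding jaw back along its bar, away from the mould, as far as it goes; then let go, so that the release springs up again, and take the hand clear. Take hold of nothing and lift nothing: leave both mould halves standing closed just where they are, and leave the jars and the cutter alone.

Things in the scene. Friction and masses are not known exactly. Their poses are not given: they have to be found in the camera images.
- mould_clamp: Clamp, screwed to the bench: plywood board 150 x 330 x 18 mm with a steel bar, a fixed blue jaw at its -y end (96 mm high), a sliding blue jaw, and a blue end stop at its +y end (82 mm high). Origin: centre of the board's underside; y runs along the bar, +y the way the jaw opens; x away from the robot; z up. Bar 12 mm wide at x = +45 mm, z 52 to 72 mm, behind the mould, ratchet teeth under it.
- release_top (a point): Centre of the top of the red release plate (44 mm across the bar, 50 along it), level, 92 mm above the bench, over the bar; rides on the sliding jaw. Pressed anywhere it goes straight down 10 mm to a stop: 3 N starts it, 6.5 N bottoms it, a spring lifts it. It lies in a gap 56 mm long along the bar, open at both sides: jaw plate at -y (top 100 mm above the bench), black push post at +y.
- push_face (a point): On the push post's face that looks to -y, at the release: centre line, 101 mm above the bench. The black post is 40 mm wide across the bar, 18 mm thick, top 116 mm above the bench, fast on the sliding jaw, its face 28 mm to +y of the release's centre. A fingertip standing on the release pushes the jaw to +y by this face.
- jaw (a joint): Sliding jaw: 0 at the mould (start), grows to the clamp's +y as it opens, 0.080 m at its end stop. 6 N of friction plus 10 N per m/s; it stays where it is left, but while the release is down a finger that drags on it can draw the jaw along. Locked against opening (teeth 5 mm deep, 8 mm pitch) unless the release is more than about 5.5 mm down; pushing before that makes it stiffer to press.
- release (a joint): Travel of the red release: 0 up (start), 0.010 m at the bottom; springs back to 0 when let go with the jaw at its end stop (up to 4.2 mm short of that if a tooth crest is under it).
- mould_right: Half of the white plaster mould, beside the fixed jaw: block 80 (x) x 45 (y) x 85 (z) mm, 0.34 kg, loose, standing on the board; origin at the centre of its underside, its top 103 mm above the bench.
- mould_left: The other half, like the first, beside the sliding jaw.
- jar_celadon: Bystander: pale green glaze jar with black lid, diameter 65, height 62 mm, on the kiln bat.
- cutter: Bystander: orange snap-off cutter, 158 x 18 x 14 mm, in front of the clamp; origin at the centre of its underside.
- jar_cobalt: Bystander: blue glaze jar with black lid, diameter 62, height 75 mm, on the pale kiln bat at the right (12 mm thick); origin at the centre of its underside.
- jar_iron: Bystander: brown glaze jar with red lid, diameter 54, height 70 mm, on the clamp's board, at its front +y corner, clear of the jaw's path; origin at the centre of its underside.
- jar_honey: Bystander: amber glaze jar with white lid, diameter 58, height 68 mm, on the kiln bat.
Not all that is in view belongs to the job. Leave any purple, turquoise or yellow look-alike of the mould_right alone.

How it is judged:
By the outcome, as a careful person would: the job done as asked, in the order asked, and still so for the second after the job is handed in, with the robot touching nothing.
It also fails if it takes over 35 s, if anything falls off the work surface, if the arm or the gripper's body presses on something with over 40 N, if the wrist force passes 120 N, or if a joint passes its speed limit or range.

### The arm

A 7-joint arm with a two-finger parallel gripper is mounted at the origin on the work surface; the furniture and walls round the work are solid. World frame = base frame: x ahead of the robot, y to its left, z up, the work surface at z = 0. Lengths are in m, angles in rad, forces in N, time in s.
With the tool pointing down it reaches from about 0.4 to 0.9 m from the base axis. Payload 5.5 kg.
Tool frame: the origin (TCP) lies midway between the tips of the shut fingers; the grasp point (between the pads) lies 19 mm behind it (manip.grip_depth is the distance from the TCP to the grasp point, in m); z points along the fingers, y is the line along which they close (so a half turn about z gives the same grasp; the last joint's range is limited). The gripper opens to 92 mm and grips with 3 to 60 N. Pads are 19 mm wide; open, the fingers measure 130 mm over their backs; the gripper's body (75 mm by 190 mm) begins 47 mm behind the grasp point.
Start: joints at [-0.918, 0.501, -0.427, 1.55, 0.221, 1.138, -0.21], TCP at [0.247, 0.601, 0.201] pointing down, gripper open.
Joint ranges: [-2.88, 2.88], [-0.31, 2.03], [-1.54, 1.56], [0.2, 2.42], [-1.41, 4.55], [0.19, 2.02], [-2.57, 2.57]. Speed limits (rad/s): [2.57, 2.57, 3.14, 3.14, 3.14, 3.14, 3.14].

### API

Orientations are given as a unit quaternion [x, y, z, w].
In Python, from bench import manip, effector, viewer gives the robot as it stands. Calls block until the motion is done:
- manip.move_pose(position, orientation): joint-space move of the TCP to a pose.
- manip.servo_line(position, ori=None, vel=0.15): straight line of the TCP; ori=None keeps the orientation; vel is the mean speed in m/s.
- manip.movej(angles): joint-space move.
- effector.open_jaws() and effector.close(f_grip=None): open the fingers fully, or close them until they stop; f_grip is the grip in N (None keeps the last).
- manip.sleep(seconds).
- manip.solve_ik(position, orientation): joint angles nearest the present ones, or None.
- viewer.get_image(name): name is "scene" or "top"; returns the picture (400x640x3 uint8, red, green, blue); there is no depth.
- viewer.get_calibration(name): a dict with "vfov" (degrees; the focal length in pixels is half the picture's height over the tangent of half this angle, whatever the lens; pixels are square), "cx", "cy" (the principal point, pixels), "dist_coeffs" ([k1, k2, p1, p2, k3] as OpenCV has them; the pictures are not rectified), "eye" and "attitude" of the camera in the world. Camera axes: x right, y down, z forward; pixel columns grow to the right and rows downward; lengths in m; the calibration is good to about 2 mm. A picture is of the moment at which its call begins. get_calibration takes no time and is no camera call.
A pose or a line that the arm cannot do raises manip.PlanningError and nothing moves.
- manip.hand_in(): hands the job in; it is judged then, once.
Readings, each from a call of its own:
- manip.current_clock(): time.
- manip.current_q(): joint angles.
- manip.current_joint_velocities(): joint speeds.
- manip.current_tau(): joint torques, N m.
- manip.current_tool_pos(): TCP position.
- manip.current_tcp_rot(): TCP orientation.
- manip.current_force(): force on the tool from outside, world axes, zero at the start.
- manip.current_wrist_torque(): the same for the moment, N m.
- manip.current_finger_gap(): finger opening in m.
- manip.current_gripper_force(): force on a finger pad.
Only numpy, scipy, OpenCV 4.12 (cv2) and the standard library are available. Lean on these libraries where they do the work, as an engineer would, in place of code of your own. Each camera call takes 0.05 s, during which the arm holds its last target. There are 200 camera calls.

## Working session

There is one attempt and no reset: what is moved stays moved. The work goes in short steps, each a Python script; the robot and the scene stay as the last script left them, time stands still between calls to the robot, and variables do not carry over. Pictures are saved under pics/ and viewed, at most 10 in all, crops included, and the job is handed in when it is done.

```bash
mkdir -p pics
python3 - <<'E'
from bench import manip, effector, viewer
import cv2
for n in ("scene","top"):
    cv2.imwrite(f"pics/{n}0.png",viewer.get_image(n)[:,:,::-1]); print(viewer.get_calibration(n))
print(manip.current_clock(),manip.current_tcp_rot(),manip.current_force())
E
```

```text
{'vfov': 42.45443723671961, 'cx': 317.60290546848546, 'cy': 194.407170051596, 'dist_coeffs': array([-0.02285144,  0.        ,  0.        ,  0.        ,  0.        ]), 'eye': array([-0.00751165, -1.05621384,  0.97494466]), 'attitude': array([ 0.8685352 , -0.20464808,  0.09301503, -0.44171707])}
{'vfov': 56.59268959505314, 'cx': 314.62965270352146, 'cy': 209.14767206709098, 'dist_coeffs': array([0.02946751, 0.        , 0.        , 0.        , 0.        ]), 'eye': array([0.26989102, 0.0028534 , 1.07762047]), 'attitude': array([-0.69959861,  0.70562501, -0.08061898,  0.07845835])}
0.1 [ 1.93634735e-01  9.81073304e-01 -8.51355372e-04 -1.89630104e-04] [ 0.26226281 -0.43612667  0.36101226]
```

View pics/scene0.png

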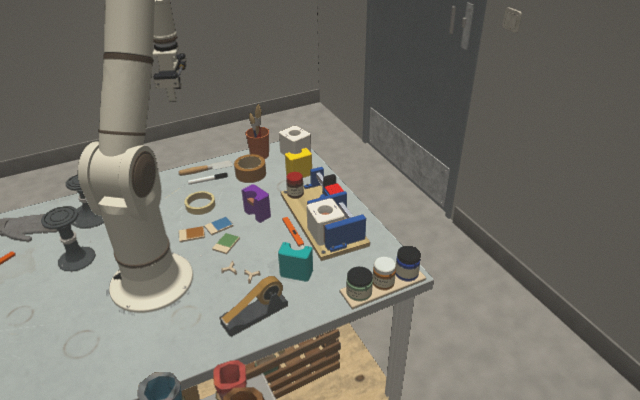

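View pics/top0.png

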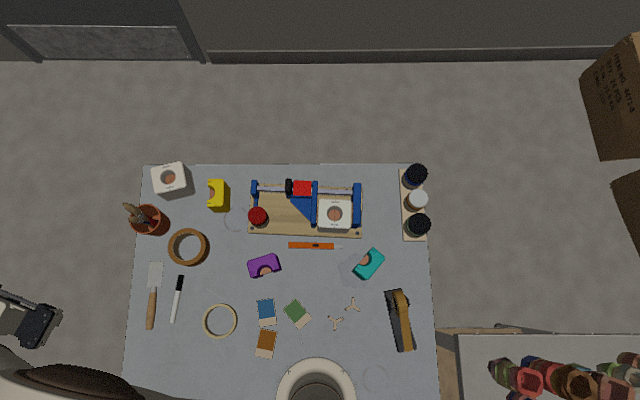

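The top view shows the clamp board at about (250–362, 180–237). The red release is at (302,188), the black post at (289,187) and the fixed jaw at (357,205). The white mould at (335,213) is in the clamp. The white block at (168,178) and the purple, turquoise and yellow blocks are look-alikes standing outside it. I'll enlarge the clamp.

Run:
```python
import cv2
t=cv2.imread("pics/top0.png")[170:245,240:370]; cv2.imwrite("pics/topc.png",cv2.resize(t,None,fx=6,fy=6,interpolation=cv2.INTER_CUBIC))
s=cv2.imread("pics/scene0.png")[160:260,275:375]; cv2.imwrite("pics/scc.png",cv2.resize(s,None,fx=6,fy=6,interpolation=cv2.INTER_CUBIC))
```

```text
(no output)
```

View pics/topc.png

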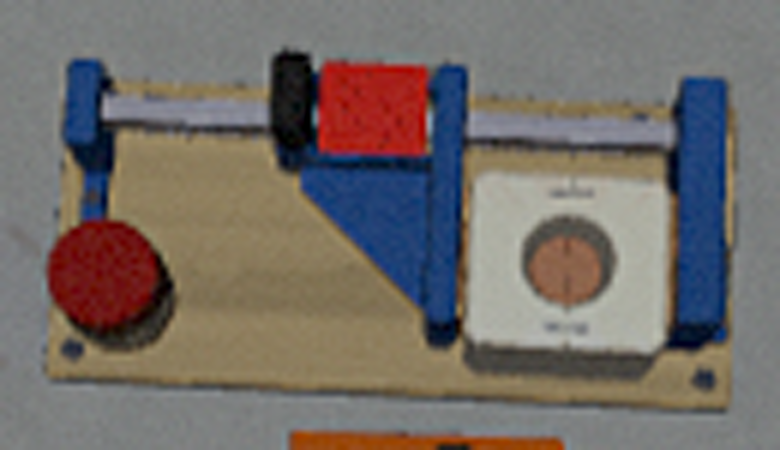

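View pics/scc.png

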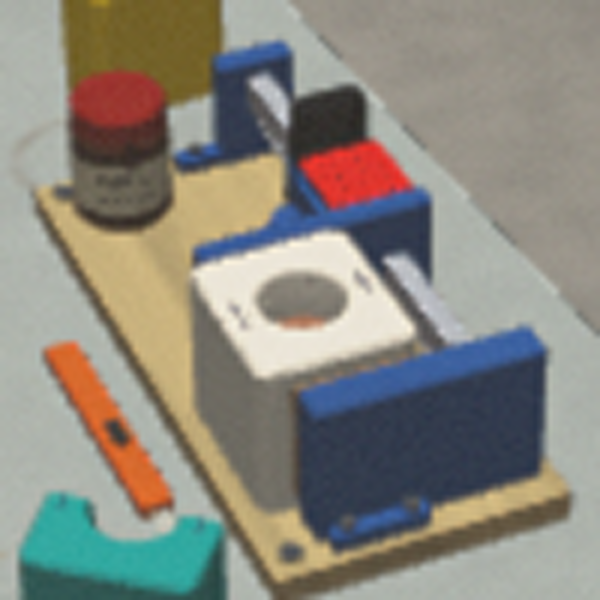

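The crops show the red release with corners at (320,65), (427,66), (427,156) and (320,152) in the top crop. The black post is on its left (+y) and the jaw plate on its right. The white mould between the jaws is the pair to leave standing. The iron jar stands at the board's front +y corner.

```bash
cat > h.py <<'E'
import numpy as np, cv2
from scipy.spatial.transform import Rotation as R
from bench import manip, effector, viewer
def ray(n,px,z):
    c=viewer.get_calibration(n); f=200/np.tan(np.radians(c['vfov'])/2)
    K=np.array([[f,0,c['cx']],[0,f,c['cy']],[0,0,1]])
    u=cv2.undistortPoints(np.array(px,float).reshape(-1,1,2),K,c['dist_coeffs'])[:,0]
    d=R.from_quat(c['attitude']).apply(np.c_[u,np.ones(len(u))])
    return c['eye']+d*((z-c['eye'][2])/d[:,2])[:,None]
def crop(p,o,s=6): return (np.array(p,float)+.5)/s-.5+np.array(o)
E
python3 - <<'E'
from h import *
np.set_printoptions(precision=4,suppress=True)
T=(240,170);S=(275,160)
r=ray("top",crop([(320,65),(427,66),(427,156),(320,152)],T),.092);print("rel",r,r.mean(0))
b=ray("top",crop([(48,378),(728,410)],T),.018);print("board",b,"yaw",np.degrees(np.arctan2(*( (b[0]-b[1])[[0,1]]*[-1,1]))))
print("post top",ray("top",crop([(273,57),(308,57),(308,142),(273,142)],T),.116))
print("jawplate top",ray("top",crop([(437,66),(467,67)],T),.1))
print("scene rel",ray("scene",crop([(300,155),(370,140),(412,188)],S),.092))
print("scene post top",ray("scene",crop([(290,98),(362,88)],S),.116))
print("jar top", ray("top",crop([(104,273)],T),.088))
print("board scene",ray("scene",crop([(37,190),(275,588),(570,492)],S),.018))
E
```

```text
rel [[0.5781 0.0582 0.092 ]
 [0.5772 0.0088 0.092 ]
 [0.5342 0.0091 0.092 ]
 [0.5365 0.0581 0.092 ]] [0.5565 0.0336 0.092 ]
board [[ 0.4452  0.1922  0.018 ]
 [ 0.427  -0.1338  0.018 ]] yaw -3.2120209564606887
post top [[0.5745 0.0781 0.116 ]
 [0.5744 0.0623 0.116 ]
 [0.5347 0.0621 0.116 ]
 [0.5348 0.0777 0.116 ]]
jawplate top [[ 0.5747  0.0042  0.1   ]
 [ 0.5741 -0.0095  0.1   ]]
scene rel [[0.5408 0.0614 0.092 ]
 [0.5774 0.0569 0.092 ]
 [0.5766 0.0115 0.092 ]]
scene post top [[0.5432 0.0768 0.116 ]
 [0.5787 0.0681 0.116 ]]
jar top [[0.4816 0.1559 0.088 ]]
board scene [[ 0.4491  0.1907  0.018 ]
 [ 0.4267 -0.1396  0.018 ]
 [ 0.5769 -0.1443  0.018 ]]
```

```bash
cat >> h.py <<'E'
yaw=np.radians(-3.4)
U=np.array([-np.sin(yaw),np.cos(yaw),0]); X=np.array([np.cos(yaw),np.sin(yaw),0])
def quat(s): # tool y along s*X, z down
    y=s*X; z=np.array([0,0,-1.]); return R.from_matrix(np.c_[np.cross(y,z),y,z]).as_quat()
REL=np.array([.557,.034,.092])
def st(m): print(m,round(manip.current_clock(),2),np.round(manip.current_tool_pos(),4),np.round(manip.current_force(),1),flush=True)
E
python3 - <<'E'
from h import *
P=REL+2e-3*U
for s in (1,-1):
    for p in (P+[0,0,.3],P,P+.1*U): 
        q=manip.solve_ik(p,quat(s)); print(s,None if q is None else np.round(q,2))
E
```

```text
1 [-0.13  0.18  0.02  1.52 -0.    1.44 -0.17]
1 [-0.15  0.44  0.05  1.89 -0.03  0.81 -0.15]
1 [-0.25  0.47 -0.04  1.83  0.02  0.84 -0.36]
-1 [ 0.87  0.53 -1.46  1.49  0.53  1.58  2.52]
-1 [-1.    0.94  1.35  1.91 -1.01  1.2  -2.47]
-1 [ 0.19  0.55 -0.62  1.82  0.4   0.9   2.47]
```

Run:
```python
from h import *
effector.close(20); st("closed")
p=manip.current_tool_pos(); manip.servo_line(np.array(p)+[0,0,.2],vel=.25); st("up")
P=REL+2e-3*U
manip.move_pose(P+[0,0,.3],quat(1)); st("over")
manip.servo_line(P+[0,0,.033],vel=.2); st("near"); print(manip.current_finger_gap())
t=viewer.get_image("top")[:,:,::-1][140:240,240:370]; s=viewer.get_image("scene")[:,:,::-1][130:230,285:385]
cv2.imwrite("pics/near.png",np.hstack([cv2.resize(t,(520,400),interpolation=2),cv2.resize(s,(280,280),interpolation=2,).copy() if 0 else np.pad(cv2.resize(s,(280,280),interpolation=2),((0,120),(0,0),(0,0)))]))
```

```text
closed 1.54 [0.247  0.6013 0.2008] [1.2 0.4 0.2]
up 2.49 [0.2468 0.6006 0.3992] [ 0.2 -0.6  0.1]
over 4.79 [0.5571 0.0377 0.3919] [ 0.7 -0.3  0.4]
near 6.28 [0.558  0.0361 0.1261] [ 0.   0.1 -0. ]
0.0002887350108408386
```

View pics/near.png

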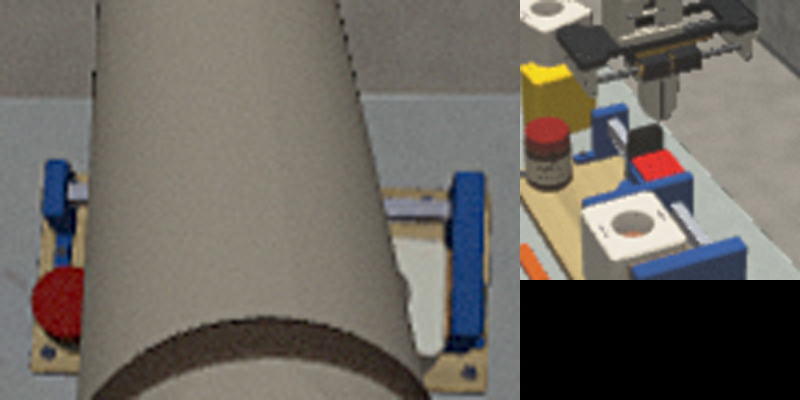

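The scene crop shows the shut fingertips at about (657,115), straight above the red release at (657,163). The arm blocks the top camera. Next I press straight down, watching the force.

Run:
```python
from h import *
print(ray("scene",[(335,171.5)],.126))
P=REL+2e-3*U
manip.servo_line(P+[0,0,.004],vel=.06); st("pre")
for z in (.090,.087,.084,.0815,.0795,.0775):
    manip.servo_line([P[0],P[1],z],vel=.03); st(z)
    if manip.current_force()[2]>14: break
```

```text
[[0.5788298 0.0677747 0.126    ]]
pre 7.01 [0.557  0.036  0.0957] [ 0.1  0.8 -0.3]
0.09 7.36 [0.557  0.036  0.0899] [ 1.  -0.1  0. ]
0.087 7.61 [0.5569 0.036  0.0868] [-0.2 -0.1  0.3]
0.084 7.86 [0.5569 0.036  0.0837] [-0.   0.2  0.1]
0.0815 8.11 [0.5569 0.036  0.0813] [ 0.1 -0.2 -0. ]
0.0795 8.36 [0.557  0.036  0.0794] [ 0.3 -0.4 -0.5]
0.0775 8.61 [0.557  0.036  0.0773] [-1.1  0.5  0. ]
```

No contact at a height where the release should already be down, so I'll look before going further.

Run:
```python
from h import *
st("x")
s=viewer.get_image("scene")[:,:,::-1][130:230,285:385]
cv2.imwrite("pics/press.png",cv2.resize(s,(600,600),interpolation=2))
c=viewer.get_calibration("scene"); f=200/np.tan(np.radians(c['vfov'])/2)
K=np.array([[f,0,c['cx']],[0,f,c['cy']],[0,0,1]]); M=R.from_quat(c['attitude']).as_matrix().T
pt=np.array([manip.current_tool_pos()]); uv=cv2.projectPoints(pt,cv2.Rodrigues(M)[0],-M@c['eye'],K,c['dist_coeffs'])[0][0,0]
print(uv,(uv-[285,130]+.5)*6)
print(manip.current_finger_gap(),manip.current_tcp_rot(),quat(1))
```

```text
x 8.61 [0.557  0.036  0.0773] [-1.1  0.5  0. ]
[333.41666319 192.38047219] [293.49997913 377.28283312]
0.0003292989332648442 [ 7.27773061e-01  6.85818026e-01 -6.65867110e-05 -4.92878747e-05] [0.72777276 0.68581835 0.         0.        ]
```

View pics/press.png

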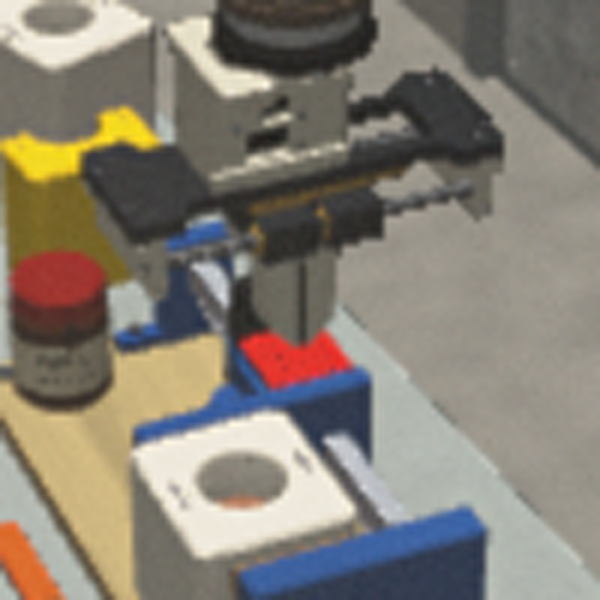

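The picture shows the fingertip bottom at about (300,343) in the crop. The reported TCP projects to (293,377), so the real tip is roughly 20–25 mm higher than the reading says. It's still hovering over an unpressed release. I'll go down slowly until the force shows contact and look again there.

Run:
```python
from h import *
P=REL+2e-3*U
z=.0773
while z>.05:
    z-=.002
    manip.servo_line([P[0],P[1],z],vel=.03); F=manip.current_force()
    if F[2]>2 or np.linalg.norm(F[:2])>4: break
st(z)
s=viewer.get_image("scene")[:,:,::-1][130:230,285:385]
cv2.imwrite("pics/touch.png",cv2.resize(s,(600,600),interpolation=2))
```

```text
0.06529999999999998 10.16 [0.5574 0.036  0.0655] [-0.4 -0.3  3.3]
```

View pics/touch.png

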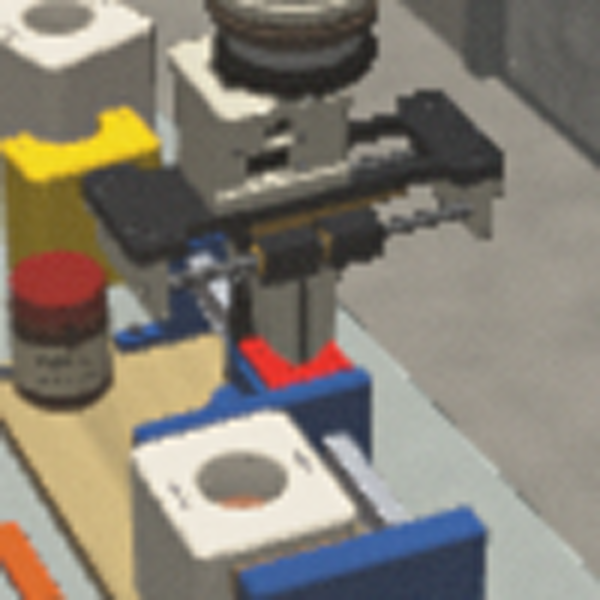

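The tip now stands on the middle of the red plate at about (300,365) in the crop, with 3.3 N, so the height offset is about 26 mm. Next: press to the stop, then push in +y, watching the forces.

Run:
```python
from h import *
P=REL+2e-3*U
z=.0653
while z>.050:
    z-=.002
    manip.servo_line([P[0],P[1],z],vel=.03); st(round(z,4))
    if manip.current_force()[2]>11: break
```

```text
0.0633 10.46 [0.5574 0.036  0.0634] [-0.6 -0.2  3.4]
0.0613 10.71 [0.5574 0.036  0.0614] [0.  0.  3.7]
0.0593 10.96 [0.5574 0.036  0.0594] [-0.1  0.6  4.4]
0.0573 11.21 [0.5574 0.036  0.0575] [-0.8 -1.3  5.9]
0.0553 11.46 [0.5575 0.036  0.0563] [-1.8 -0.4 11.9]
```

Run:
```python
from h import *
P=REL+2e-3*U; P[2]=.0551
for d in (.018,.04,.065,.085):
    manip.servo_line(P+d*U,vel=.07); st(d)
    if abs(manip.current_force()[1])>22 or manip.current_force()[2]<7: print("stop");break
else:
    while d<.108:
        d+=.002; manip.servo_line(P+d*U,vel=.03); st(round(d,3))
        if manip.current_force()[1]<-18: break
```

```text
0.018 11.87 [0.5585 0.0532 0.0563] [-2.8 -1.6 13.3]
0.04 12.33 [0.5598 0.0752 0.0563] [-3.  -2.6 13.3]
0.065 12.84 [0.5612 0.1002 0.0563] [-1.6 -2.  13.5]
0.085 13.28 [0.5626 0.1192 0.0563] [-1.8 -4.3 13.2]
0.087 13.53 [0.5626 0.1193 0.0563] [-3.5 -7.6 14. ]
0.089 13.78 [0.5629 0.1202 0.0563] [-2.5 -8.7 14.2]
0.091 14.03 [0.5632 0.1218 0.0563] [-2.3 -9.6 14.2]
0.093 14.28 [0.5636 0.1239 0.0563] [-1.1 -9.9 13.7]
0.095 14.53 [0.564  0.1261 0.0563] [-1.9 -8.9 13. ]
0.097 14.78 [0.5642 0.1283 0.0563] [-0.2 -8.8 12.4]
0.099 15.03 [0.5644 0.13   0.0563] [ 0.9 -9.4 11.7]
0.101 15.28 [0.5643 0.13   0.0563] [ -1.5 -13.   14.6]
0.103 15.53 [0.5643 0.1299 0.0563] [ -1.3 -16.4  16.2]
0.105 15.78 [0.5643 0.1299 0.0563] [ -3.2 -21.   18. ]
```

The travel came to a hard stop at y = 0.130, about 94 mm in all, which is the gap to the post plus the 80 mm of jaw travel. Now I ease the side load without moving back and lift straight up.

Run:
```python
from h import *
P=REL+2e-3*U; P[2]=.0551
manip.servo_line(P+.1*U,vel=.03); st("ease")
Q=P+.0995*U
manip.servo_line([Q[0],Q[1],.075],vel=.05); st("lift")
manip.servo_line([Q[0],Q[1],.26],vel=.2); st("up")
s=viewer.get_image("scene")[:,:,::-1][150:250,275:375]
cv2.imwrite("pics/after.png",cv2.resize(s,(600,600),interpolation=2))
```

```text
ease 16.09 [0.5644 0.1301 0.0563] [ -0.7 -10.6  13.1]
lift 16.64 [0.5615 0.1303 0.074 ] [-1.6 -9.1  2.6]
up 17.72 [0.5619 0.135  0.2582] [ 0.6 -0.4 -0.4]
```

View pics/after.png

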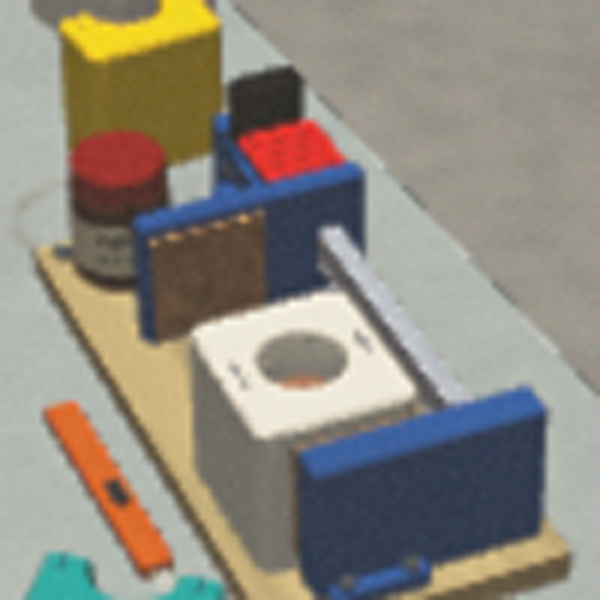

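The sliding jaw now stands at the end stop, with the release at about (290,150) in the crop and looking up. The mould halves, jar and cutter are where they were. I'll check the numbers and then hand in.

Run:
```python
from h import *
a=ray("scene",crop([(240,135),(310,120),(345,160)],(275,150)),.092); b=ray("scene",crop([(300,155),(370,140),(412,188)],(275,160)),.092)
d=(a-b)@U; print(d)
if abs(d[:2].mean()-.08)<.008: print(manip.hand_in())
```

```text
[0.07772962 0.07812716 0.08264825]
the job is handed in; nothing more can be done
None
```

The clamp is open and the job is handed in: the jaw is back at its end stop (about 80 mm of travel by camera), the release looks sprung up, the mould halves, iron jar and cutter look unmoved, and the hand is clear.

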